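# Close the drying cabinet on a freshly painted bowl and start it

## Task

Using only the fingertips, gently push the drying cabinet's drawer fully home with the painted bowl standing in it, and push the roof flap down flat. Once both are shut, press the round button on the control box right down to start the drying, then let go of it. The paint is wet, so do not touch the bowl, and leave everything else on and around the cabinet where it stands.

Things in the scene. Friction and masses are not known exactly. Their poses are not given: they have to be found in the camera images.
- cabinet: low plywood drying cabinet, fixed to the table, 240 deep (x) x 260 wide (y) x 140 mm high (z, roof top). Origin: centre of its underside. Its x axis points from its front to its back (away from the robot, turned up to about 12 degrees), z up. The roof has a square opening near the front that the flap covers
- drawer_front (a point): middle of the drawer's outer front face, 95 mm above the table; rides with the drawer. Axes as the cabinet's: pushing along +x shuts it; shut, it lies 136 mm in front of the cabinet's origin. The front panel is 252 mm wide, from 20 to 128 mm above the table. Below this point, 46 mm above the table, a 24 mm round steel knob sticks out 22 mm
- drawer_floor (a point): centre of the drawer's inner floor, 26 mm above the table; rides with the drawer. The drawer is open above, inside 182 mm long (x) and 204 mm wide (y), side walls 58 mm and the front 110 mm above the drawer's underside
- drawer (a joint): how far the drawer is out, in m: 0 shut, up to 0.13; starts 0.065 to 0.11. It slides with about 1.5 N friction plus light damping, and stays where it is left
- flap_hinge (a point): middle of the flap's hinge line, on the roof top, 140 mm above the table; fixed to the cabinet, axes as its. The hinge runs along y. The flap is a plain board, 100 mm from hinge to free edge, 190 mm wide, 8 mm thick; shut, it lies flat on the roof from the hinge towards -x (the robot), its top face 148 mm above the table
- flap_edge (a point): middle of the flap's free edge, on its outer (upper when shut) face; rides with the flap
- flap (a joint): flap angle a in rad: 0 shut flat, grows as the free edge rises and swings back, away from the robot; starts 1.0 to 1.3. The outer face looks along (sin a, 0, cos a) in the cabinet's axes, so up and back. The stiff hinge (0.14 N m) stays at any angle; push the outer face forward and down to close it
- control: grey control box, fixed to the table, 90 x 90 mm, 50 mm high, left or right of the drawer. Origin: centre of its underside
- start_top (a point): centre of the top face of the round black push button (32 mm across) on top of the control box; presses straight down. It moves with the button
- start (a joint): button travel in m: 0 up, 0.006 fully down; spring, 3.5 N fully down, rises again when let go
- bowl: freshly painted white bowl, loose, 90 mm across, 52 mm tall, standing in the drawer. Origin: centre of its foot; z up
- brush_jar: round blue glazed jar, 72 mm across and 90 mm tall, with three brushes standing in it up to 220 mm above the table; stands on one side of the cabinet's drawer, the control box on the other. Bystander. Origin: centre of its underside
- pot_a: closed grey paint pot, 42 mm across, 45 mm tall, on the table. Bystander. Origin: centre of its underside
- pot_b: closed grey paint pot like pot_a, on the table close to the open drawer, between it and the things beside it. Bystander. Origin: centre of its underside
- pot_c: closed grey paint pot like pot_a, on the table. Bystander. Origin: centre of its underside
- mug: white mug, 76 mm across, 85 mm tall, on the table beside the cabinet. Bystander. Origin: centre of its underside
- bisque_bowl: unglazed terracotta bowl, 110 mm across, 60 mm tall, on the table beside the cabinet. Bystander. Origin: centre of its underside
- roof_cup: small white cup, 56 mm across, 45 mm tall, standing on the cabinet roof behind the flap's hinge. Bystander. Origin: centre of its underside
Things that resemble listed ones, but are neither listed nor needed, are in the scene too. Leave any turquoise look-alike of the control alone.

How it is judged (in metres and radians):
On the way, in this order (a step that is already met when the one before it is completed fails the run):
1. the drawer is fully home and the flap lies flat (value of joint drawer below 0.004 m and value of joint flap below 0.06 rad), for 0.2 s.
2. the button is pressed down (value of joint start above 0.0045 m), for 0.1 s.
At the end, for the whole second after the job is handed in: Drawer within 4 mm of home, flap within 0.06 rad of flat, button risen again (under 2 mm), bowl at rest, standing upright (within 0.15 rad) on the drawer's floor (all of step 1 and value of joint start below 0.002 m and angle between bowl's own z axis and vertical below 0.15 rad and linear speed of bowl below 0.02 m/s and z of bowl in the frame of drawer_floor between -0.01 and 0.01 m and x of bowl in the frame of drawer_floor between -0.09 and 0.09 m); the robot touches nothing.
It fails at once if the robot touches the wet bowl (contact force between any of the arm, the fingers and bowl above 0.3 N).
It fails at once if the bowl is lifted more than 15 mm or tips over 0.35 rad (height (world z) of bowl above 0.041 m or angle between bowl's own z axis and vertical above 0.35 rad).
It fails at once if the drawer is slammed (over 0.5 m/s) (velocity of joint drawer below -0.5 m/s).
It fails at once if the button is pressed while the drawer or the flap is open (value of joint start above 0.003 m and (value of joint drawer above 0.008 m or value of joint flap above 0.12 rad)).
It fails at once if a bystander is displaced more than 25 mm or lifted (distance of any of brush_jar, pot_a, pot_b, pot_c, mug, bisque_bowl, roof_cup from where it was at the start of the episode above 0.025 m).
It also fails if it takes over 64 s, if anything falls off the work surface, if the arm or the gripper's body presses on something with over 40 N, if the wrist force passes 120 N, or if a joint passes its speed limit or range.

## Robot

A 6-joint arm with a two-finger parallel gripper is mounted at the origin on the work surface. World frame = base frame: x ahead of the robot, y to its left, z up, the work surface at z = 0. Lengths are in mm, angles in rad, forces in N, time in s.
With the tool pointing down it reaches from about 375 to 825 mm from the base axis. Payload 5.5 kg.
Tool frame: the origin (TCP) lies midway between the tips of the shut fingers; the grasp point (between the pads) lies 19 mm behind it; z points along the fingers, y is the line along which they close (so a half turn about z gives the same grasp; the last joint's range is limited). The gripper opens to 85 mm and grips with 20 to 120 N. Pads are 22 mm wide; open, the fingers measure 114 mm over their backs; the gripper's body (76 mm by 85 mm) begins 54 mm behind the grasp point. The pads swing forward as they close: fully open they stand 13 mm farther back than shut.
Start: joints at [-1.193, 0.314, -0.047, 1.21, 0, 1.571], TCP at [221.322, -557.684, 191.999] pointing down, gripper open.
Joint ranges: [-2.67, 2.67], [-0.69, 1.73], [-1.03, 1.25], [-2.08, 2.16], [-1.42, 1.45], [-3.14, 3.14]. Speed limits (rad/s): [2.39, 2.39, 3.01, 3.14, 3.14, 3.14].

## Interface

Orientations are given as a unit quaternion [x, y, z, w].
In Python, from station import sense, camera, sign_off gives the robot as it stands.
- The arm moves only by the tool apply_moves, never from a script. Its argument "plan" is a list of rows, each a list of 3 entries, a list of its own where there are three numbers: the shift along the tool's x, y, z each as a share of 150 mm, from -1 to 1, then the turn, a rotation vector about the tool's x, y, z each as a share of 180 degrees, from -1 to 1, then the opening, from -1 (shut) to 1 (fully open). A call has 1 to 20 rows; each row shifts and turns the commanded pose from where the row before left it, along the tool's axes as they then stand; what a row does not reach is not made up. A row lasts 1/12 s, in which the tool goes at most 41.7 mm and 7.16 degrees, less where a joint would pass 70% of its speed; a pose out of reach is approached as far as the arm can. A call with a number of a shift or a turn outside -1 to 1 is refused whole. A call with a gripper value outside its range is refused whole. The fingers move at their own pace and stop on an object; the grip force is fixed at half the most. Time passes only in rows, so rows that do not move let the fingers close. It gives the time, the measured TCP pose, the force, the opening and the grip force at its end, in the units of the state.
- sense(): the state, without advancing time (a new reading comes with each control period).
- camera(name): name is "scene" or "top" or "wrist"; returns a dict with "frame" (400x640x3 uint8, blue, green, red), "fov_y" (degrees; the focal length in pixels is half the picture's height over the tangent of half this angle, whatever the lens; pixels are square), "cx", "cy" (the principal point, pixels), "k1" (the pictures are not rectified: a ray, as slopes to the right and down, at radius r is drawn at 1 + k1 r^2 times it, then the intrinsics apply), "R" (3x3) and "t" (3): a world point X has camera coordinates R X + t; the wrist camera has in their place "T_tool_cam" (4x4, takes a point from camera to tool coordinates, whose origin is the TCP and whose axes are the flange's). Camera axes: x right, y down, z forward; pixel columns grow to the right and rows downward; lengths in mm; the calibration is good to about 2 mm. A picture is of the moment at which its call begins: read the wrist's pose just before it. There is no depth.
- sign_off(): hands the job in; it is judged then, once.
The state is a dict: "t": time; "joints": joint angles; "qvel": joint speeds; "tau": joint torques, N m; "tool_pos": TCP position; "ee_rot": TCP orientation; "wrist_force": force on the tool from outside, world axes, zero at the start; "ft_torque": the same for the moment, N m; "grip_width": finger opening in mm; "grasp_force": force on a finger pad.
Only numpy, scipy, OpenCV 4.12 (cv2) and the standard library are available. Lean on these libraries where they do the work, as an engineer would, in place of code of your own. Each camera call takes 0.05 s, during which the arm holds its last target. There are 200 camera calls.

## Working session

There is one attempt and no reset: what is moved stays moved. The work goes in short steps, Python scripts to look and compute and a tool call to move; the robot and the scene stay as the last step left them, time stands still between calls to the robot, and variables do not carry over. Pictures are saved under pics/ and viewed, at most 10 in all, crops included, and the job is handed in when it is done.

Besides the shell and the picture viewer there is one more tool, called after "Request:" as name(argument=value, ...) on one line, values as JSON. apply_moves: Moves the arm, as the interface text tells. Its arguments: {"type":"object","properties":{"plan":{"type":"array"}},"required":["plan"]}

```bash
mkdir -p pics
cat > h.py <<'E'
import numpy as np, cv2
from station import sense, camera, sign_off
def K(c):
    h,w=c["frame"].shape[:2]; f=h/2/np.tan(np.radians(c["fov_y"]/2)); return f
def ray(c,u,v):
    f=K(c); d=np.array([(u-c["cx"])/f,(v-c["cy"])/f]); s=d.copy()
    for _ in range(30): s=d/(1+c["k1"]*(s@s))
    return np.array([s[0],s[1],1.])
def onz(c,u,v,z):
    R=np.array(c["R"]);t=np.array(c["t"]); o=-R.T@t; d=R.T@ray(c,u,v); return o+d*(z-o[2])/d[2]
def proj(c,X):
    R=np.array(c["R"]);t=np.array(c["t"]); p=R@np.array(X,float)+t; s=p[:2]/p[2]; s=s*(1+c["k1"]*(s@s)); return s*K(c)+[c["cx"],c["cy"]]
E
python3 - <<'E'
from h import *
import pickle
S={}
for n in("scene","top"):
    c=camera(n); S[n]=c; cv2.imwrite(f"pics/{n}0.png",cv2.resize(c["frame"],(800,500),interpolation=cv2.INTER_CUBIC))
    R=np.array(c["R"]);t=np.array(c["t"]); print(n,-R.T@t,K(c),c["k1"],R[2])
pickle.dump(S,open("s0.pkl","wb"))
print(sense())
E
```

```text
scene [671.54914379 779.39013569 983.96353377] 464.72140092443647 -0.010906887365901856 [-0.15111995 -0.62292106 -0.76754942]
top [ 386.60792663   69.37590507 1053.3854457 ] 365.9801017195952 -0.00028349885742208855 [ 0.11039641  0.01902918 -0.99370545]
{'t': 0.1, 'joints': array([-1.19299396e+00,  3.14168301e-01, -4.79557341e-02,  1.21018509e+00,
       -3.83507624e-06,  1.57079504e+00]), 'qvel': array([ 9.84998168e-04, -1.62443135e-03,  3.27012486e-03,  1.35883626e-03,
       -9.69618250e-04,  4.95905884e-05]), 'tau': array([-8.63485343e-05, -5.40766311e+01,  3.40540838e+01,  1.12053394e-02,
        8.22079028e-05,  3.65344022e-06]), 'tool_pos': array([ 221.11884565, -557.16529956,  191.2232628 ]), 'ee_rot': array([ 9.82210761e-01,  1.87780321e-01, -1.43919093e-04, -7.42582179e-04]), 'wrist_force': array([-0.26475003,  0.07873959, -0.05967599]), 'ft_torque': array([-0.01302749,  0.01546929, -0.01711895]), 'grasp_force': 0.0, 'grip_width': 85.37984416619568}
```

View pics/scene0.png

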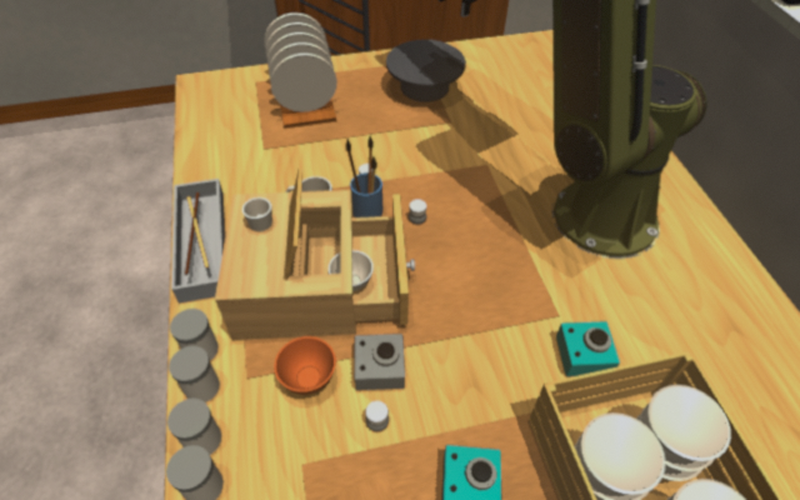

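View pics/top0.png

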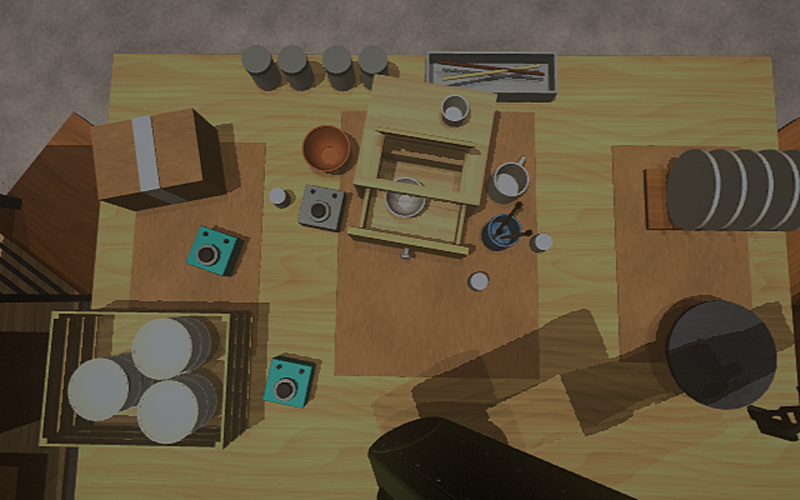

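The scene view shows the cabinet at about (290,260) with its drawer out. The bowl is at (352,270), the flap stands up at (297,225), and the grey control box is at (380,358). In the top view the grey control is at (322,208), the pots at (279,198), (478,281) and (541,242), the jar at (502,230) and the roof cup at (455,110). Candidates for the control are the grey box at top (322,208) and the turquoise ones at (214,250) and (290,380). I choose the grey box and will check it in close crops.

Run:
```python
from h import *
import pickle
S=pickle.load(open("s0.pkl","rb"))
f=S["top"]["frame"]; a=f[55:215,230:430]; cv2.imwrite("pics/topc.png",cv2.resize(cv2.convertScaleAbs(a,alpha=1.4),None,fx=3.75,fy=3.75,interpolation=cv2.INTER_CUBIC)[:600,:750])
f=S["scene"]["frame"]; a=f[105:315,165:365]; cv2.imwrite("pics/scc.png",cv2.resize(a,None,fx=2.85,fy=2.85,interpolation=cv2.INTER_CUBIC))
```

```text
(no output)
```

View pics/topc.png

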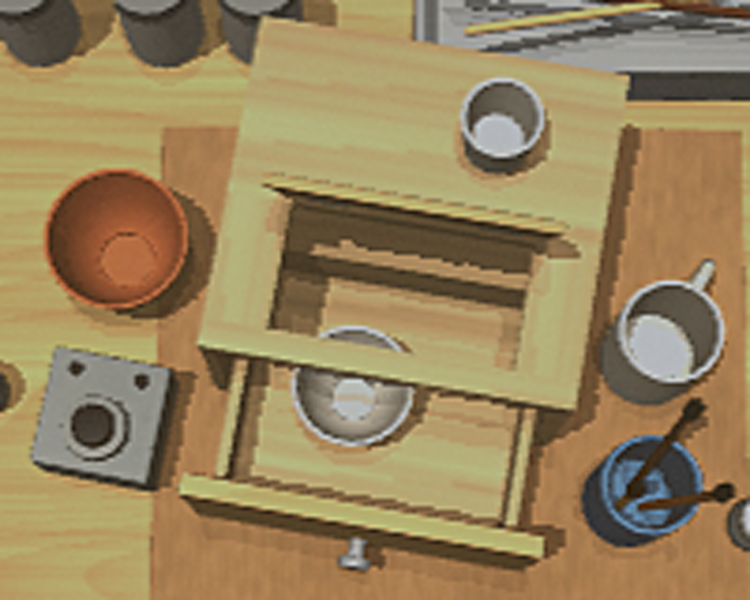

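View pics/scc.png

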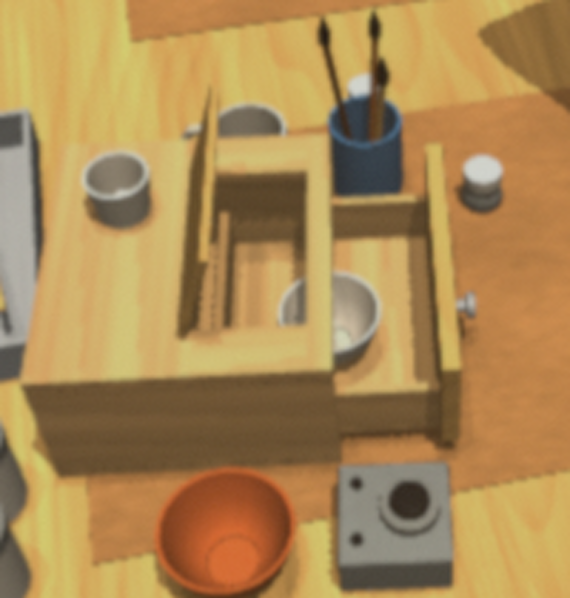

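The crops confirm the grey box, with its button at top-crop (93,425) and scene-crop (408,503). The roof corners are at top-crop (200,345), (577,408), (629,75) and (260,18), and the drawer front's top edge runs (183,490)–(543,550). Pot (478,281) and the pot right of the jar are clear of the front.

```bash
cat > m.py <<'E'
from h import *
import pickle
S=pickle.load(open("s0.pkl","rb")); T=S["top"];C=S["scene"]
tp=lambda u,v:(230+u/3.75,55+v/3.75)
sp=lambda u,v:(165+u/2.85,105+v/2.85)
E
python3 - <<'E'
from m import *
np.set_printoptions(precision=1,suppress=True)
rt=[onz(T,*tp(*p),140)[:2] for p in((200,345),(577,408),(629,75),(260,18))]
rs=[onz(C,*sp(*p),140)[:2] for p in((333,372),(330,138),(68,143),(25,385))]
print("roof top",rt,"\nscene",rs)
from itertools import pairwise
for r in(rt,rs): print([np.linalg.norm(a-b) for a,b in pairwise(r+r[:1])],np.mean(r,0))
print("drawer edge top",[onz(T,*tp(*p),128)[:2] for p in((183,490),(543,550))],"scene",[onz(C,*sp(*p),128)[:2] for p in((460,365),(442,147))])
print("button",onz(T,*tp(93,425),60),onz(C,*sp(408,500),60))
print("ctrl top corners",[onz(T,*tp(*p),50)[:2] for p in((55,347),(172,367),(155,488),(35,462))])
for n,p,z in(("bowl",(355,387),78),("jar",(645,485),90),("mug",(672,332),85),("bisque",(118,240),60),("cup",(503,122),185)): print(n,onz(T,*tp(*p),z)[:2])
for p in((279,198),(478,281),(541,242)): print("pot",onz(T,p[0]*.8,p[1]*.8,45)[:2])
E
```

```text
roof top [array([614.1, 177.9]), array([573.4, -77.9]), array([ 808.2, -115. ]), array([848.1, 141.8])] 
scene [array([614.7, 185.9]), array([572.7, -66.9]), array([ 802.3, -112. ]), array([847.4, 145.7])]
[np.float64(259.00634631563855), np.float64(237.77789545514526), np.float64(259.83936479865844), np.float64(236.82713941083978)] [711.   31.7]
[np.float64(256.2494220830163), np.float64(233.97127161074567), np.float64(261.64767914604374), np.float64(236.18166765339996)] [709.3  38.2]
drawer edge top [array([515.9, 188.4]), array([478. , -56.4])] scene [array([515., 193.]), array([474.3, -45.3])]
button [573.  264.9  60. ] [573.1 264.   60. ]
ctrl top corners [array([633.8, 297.4]), array([619.5, 209.1]), array([528.1, 219.2]), array([546.5, 309.1])]
bowl [599.7  72.1]
jar [ 528.8 -133.5]
mug [ 640.9 -155.1]
bisque [713.6 250.9]
cup [754.6 -23.1]
pot [603.2 358.1]
pot [422.8 -88.3]
pot [ 510.7 -227.4]
```

```bash
cat >> m.py <<'E'
yaw=np.arctan2(-40.7,255.8); O=np.array([711,33.,0]); cx=np.array([np.cos(yaw),np.sin(yaw),0]); cy=np.array([-np.sin(yaw),np.cos(yaw),0])
W=lambda x,y,z:O+x*cx+y*cy+[0,0,z]
L=lambda P:np.array([(np.array(P)-O)@cx,(np.array(P)-O)@cy,P[2]])
E
python3 - <<'E'
from m import *
from scipy.optimize import least_squares
def e(h,a,y): return W(h-100*np.cos(a)+8*np.sin(a),y,140+100*np.sin(a)+8*np.cos(a))
def res(p):
    h,a,y=p
    r=[proj(C,e(h,a,y+95))-sp(202,262),proj(C,e(h,a,y-95))-sp(210,87),proj(C,W(h,y+95,140))-sp(180,335)]
    return np.concatenate(r)
s=least_squares(res,[-10,1.15,0]); print(s.x,res(s.x)*2.85)
h,a,y=s.x
for p in(e(h,a,y+95),e(h,a,y-95),W(h,y+95,140),W(h,y-95,140)): q=proj(T,p); print((q-[230,55])*3.75)
for n,p in(("button",(573,264.5,60)),("bisque",(713.6,251,60)),("cup",(754.6,-23,185)),("jar",(529,-133.5,90)),("start",(221.3,-557.7,192))): print(n,L(p))
print(np.degrees(yaw))
E
```

```text
[1.43744681 1.18820981 1.84274137] [-0.83021203 -2.03466287  1.83108242 -3.12484179 -0.85239286  4.58523714]
[258.3650233 174.7087314]
[563.09626434 224.11477955]
[275.77506587 184.56116105]
[548.74294008 228.86885549]
button [-172.66180253  206.93997184   60.        ]
bisque [-31.68711011 215.70045677  60.        ]
cup [ 51.85778383 -48.4533823  185.        ]
jar [-153.57661479 -193.02972152   90.        ]
start [-390.79877304 -660.3096993   192.        ]
-9.040475789195925
```

Request:
apply_moves(plan=[[[0, 0, -0.2], [0, 0, 0.034], -1], [[0, 0, -0.2], [0, 0, 0.034], -1], [[0, 0, -0.2], [0, 0, 0.034], -1], [[0, 0, -0.2], [0, 0, 0.034], -1], [[0, 0, -0.2], [0, 0, 0.034], -1], [[0.112, -0.189, 0], [0, 0, 0], -1], [[0.112, -0.189, 0], [0, 0, 0], -1], [[0.112, -0.189, 0], [0, 0, 0], -1], [[0.112, -0.189, 0], [0, 0, 0], -1], [[0.112, -0.189, 0], [0, 0, 0], -1], [[0.112, -0.189, 0], [0, 0, 0], -1], [[0.112, -0.189, 0], [0, 0, 0], -1], [[0.112, -0.189, 0], [0, 0, 0], -1], [[0.112, -0.189, 0], [0, 0, 0], -1], [[0.112, -0.189, 0], [0, 0, 0], -1], [[0.112, -0.189, 0], [0, 0, 0], -1], [[0.112, -0.189, 0], [0, 0, 0], -1], [[0, 0, 0], [0, 0, 0], -1], [[0, 0, 0], [0, 0, 0], -1]])

```text
t: 1.68
tool_pos: [474.1, -251.6, 341.4]
ee_rot: [0.997, -0.076, -0.001, -0.0]
wrist_force: [0.4, 0.4, 0.5]
grip_width: 0.0
grasp_force: 0.0
```

```bash
cat > w.py <<'E'
from m import *
from scipy.spatial.transform import Rotation as Ro
np.set_printoptions(precision=2,suppress=True)
s=sense(); R=Ro.from_quat(s["ee_rot"]).as_matrix()
print("t",s["t"],"local",L(s["tool_pos"]),"world",s["tool_pos"],"toolx yaw",np.degrees(np.arctan2(R[1,0],R[0,0])),"z",R[:,2],"F",s["wrist_force"],"w",s["grip_width"],s["joints"])
E
python3 w.py
```

```text
t 1.6833 local [-189.27 -318.34  341.44] world [ 474.06 -251.65  341.44] toolx yaw -8.761607956076185 z [-0.  0. -1.] F [0.43 0.37 0.53] w 0.008923663190224694 [-0.49  0.18  0.12  1.51 -0.    2.81]
```

Request:
apply_moves(plan=[[[0, 0, 0], [0, 0, -0.0333], -1], [[0, 0, 0], [0, 0, -0.0333], -1], [[0, 0, 0], [0, 0, -0.0333], -1], [[0, 0, 0], [0, 0, -0.0333], -1], [[0, 0, 0], [0, 0, -0.0333], -1], [[0, 0, 0], [0, 0, -0.0333], -1], [[0, 0, 0], [0, 0, -0.0333], -1], [[0, 0, 0], [0, 0, -0.0333], -1], [[0, 0, 0], [0, 0, -0.0333], -1], [[0, 0, 0], [0, 0, -0.0333], -1], [[0, 0, 0], [0, 0, -0.0333], -1], [[0, 0, 0], [0, 0, -0.0333], -1], [[0, 0, 0], [0, 0, -0.0333], -1], [[0, 0, 0], [0, 0, -0.0333], -1], [[0, 0, 0], [0, 0, -0.0333], -1], [[0, 0, 0], [0, 0, 0], -1]])

```text
t: 3.02
tool_pos: [472.5, -254.1, 341.8]
ee_rot: [0.76, 0.649, -0.0, -0.0]
wrist_force: [-0.8, 0.4, 0.1]
grip_width: 0.3
grasp_force: 0.0
```

Request:
apply_moves(plan=[[[0.188, 0.113, 0], [0, 0, 0], -1], [[0.188, 0.113, 0], [0, 0, 0], -1], [[0.188, 0.113, 0], [0, 0, 0], -1], [[0.188, 0.113, 0], [0, 0, 0], -1], [[0.188, 0.113, 0], [0, 0, 0], -1], [[0.188, 0.113, 0], [0, 0, 0], -1], [[0.188, 0.113, 0], [0, 0, 0], -1], [[0.188, 0.113, 0], [0, 0, 0], -1], [[0.188, 0.113, 0], [0, 0, 0], -1], [[0.188, 0.113, 0], [0, 0, 0], -1], [[0.188, 0.113, 0], [0, 0, 0], -1], [[0.188, 0.113, 0], [0, 0, 0], -1], [[0, 0, 0], [0, 0, 0], -1], [[0, 0, 0], [0, 0, 0], -1]])

```text
t: 4.18
tool_pos: [728.1, 49.7, 339.4]
ee_rot: [0.761, 0.649, -0.001, -0.001]
wrist_force: [-0.6, 0.2, -0.2]
grip_width: -0.1
grasp_force: 0.0
```

```bash
python3 w.py
```

```text
t 4.1833 local [ 14.27  19.2  339.43] world [728.11  49.72 339.43] toolx yaw 80.89379529450231 z [-0. -0. -1.] F [-0.57  0.16 -0.22] w -0.06341022197756403 [ 0.07  0.63  0.77  1.71 -0.    1.8 ]
```

Request:
apply_moves(plan=[[[0, 0, 0.195], [0, 0, 0], -1], [[0, 0, 0.195], [0, 0, 0], -1], [[0, 0, 0.195], [0, 0, 0], -1], [[0, 0, 0.195], [0, 0, 0], -1], [[0, 0, 0], [0, 0, 0], -1], [[0, -0.045, 0.009], [0, 0, 0], -1], [[0, -0.045, 0.009], [0, 0, 0], -1], [[0, -0.045, 0.009], [0, 0, 0], -1], [[0, -0.037, 0.017], [0, 0, 0], -1], [[0, -0.037, 0.017], [0, 0, 0], -1], [[0, -0.037, 0.017], [0, 0, 0], -1], [[0, -0.037, 0.017], [0, 0, 0], -1], [[0, -0.028, 0.027], [0, 0, 0], -1], [[0, -0.028, 0.027], [0, 0, 0], -1], [[0, -0.028, 0.027], [0, 0, 0], -1], [[0, -0.028, 0.027], [0, 0, 0], -1], [[0, 0, 0], [0, 0, 0], -1]])

```text
t: 5.6
tool_pos: [667.6, 58.7, 193.3]
ee_rot: [0.761, 0.649, -0.001, -0.001]
wrist_force: [-0.1, -0.1, 0.6]
grip_width: 0.3
grasp_force: 0.0
```

```bash
python3 w.py
```

```text
t 5.6 local [-46.94  18.53 193.34] world [667.56  58.68 193.34] toolx yaw 80.97104877866363 z [-0. -0. -1.] F [-0.13 -0.09  0.63] w 0.2796980120206301 [0.09 0.45 0.15 1.28 0.   1.82]
```

Run:
```python
from h import *
c=camera("scene"); a=c["frame"][80:290,165:365]; cv2.imwrite("pics/sc2.png",cv2.resize(a,None,fx=2.85,fy=2.85,interpolation=cv2.INTER_CUBIC))
```

```text
(no output)
```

View pics/sc2.png

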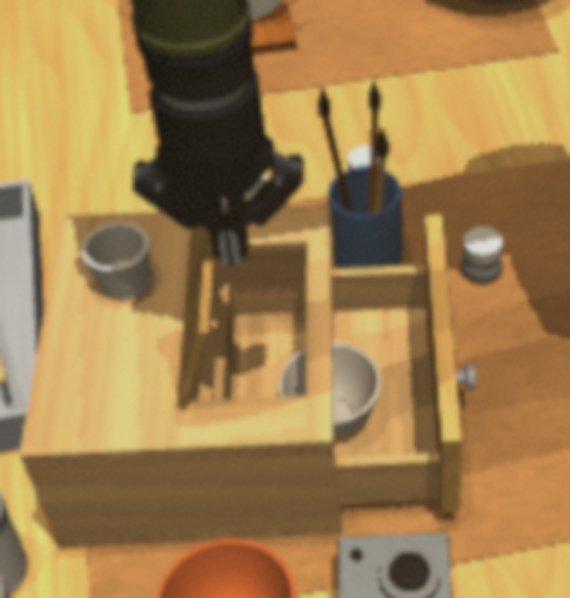

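Run:
```python
from m import *
np.set_printoptions(precision=0,suppress=True)
q=lambda p:(proj(C,p)-[165,80])*2.85
print("tcp",q([667.6,58.7,193.3]))
for a in(1.19,1.0,.6,.3):
  print(a,[q(W(1.4-100*np.cos(a)+8*np.sin(a),y,140+100*np.sin(a)+8*np.cos(a))) for y in(97,-93)],[q(W(1.4-100*np.cos(a),y,140+100*np.sin(a))) for y in(97,-93)])
print([q(W(1.4,y,140)) for y in(97,-93)],[q(W(-108,y,140)) for y in(97,-93)])
```

```text
tcp [236. 289.]
1.19 [array([201., 331.]), array([212., 155.])] [array([212., 333.]), array([221., 157.])]
1.0 [array([226., 337.]), array([234., 161.])] [array([236., 340.]), array([243., 164.])]
0.6 [array([271., 356.]), array([274., 181.])] [array([278., 361.]), array([280., 187.])]
0.3 [array([294., 376.]), array([294., 203.])] [array([298., 382.]), array([298., 209.])]
[array([179., 411.]), array([191., 237.])] [array([318., 404.]), array([316., 232.])]
```

Run:
```python
from h import *
t=camera("top");w=camera("wrist");s=camera("scene")
print(proj(t,[667.6,58.7,193.3]),proj(s,[667.6,58.7,193.3]),w["T_tool_cam"],K(w),w["cx"],w["cy"])
a=cv2.resize(s["frame"][130:210,205:285],(400,400),interpolation=cv2.INTER_CUBIC)
b=cv2.resize(t["frame"][50:210,250:410],(400,400),interpolation=cv2.INTER_CUBIC)
c=cv2.resize(w["frame"],(320,200))
o=np.zeros((600,800,3),np.uint8);o[:400,:400]=a;o[:400,400:]=cv2.convertScaleAbs(b,alpha=1.4);o[400:,:320]=c
cv2.imwrite("pics/cmp.png",o)
```

```text
[330.58212842 120.45735873] [247.80789087 181.40620187] [[ 7.42640403e-04 -9.50479461e-01 -3.10786489e-01  8.00339048e+01]
 [ 9.99999653e-01  5.88529716e-04  5.89648342e-04 -5.24006166e-01]
 [-3.77541554e-04 -3.10786819e-01  9.50479569e-01 -1.81284694e+02]
 [ 0.00000000e+00  0.00000000e+00  0.00000000e+00  1.00000000e+00]] 360.6174287328531 319.5388861267592 204.3565129408315
```

View pics/cmp.png

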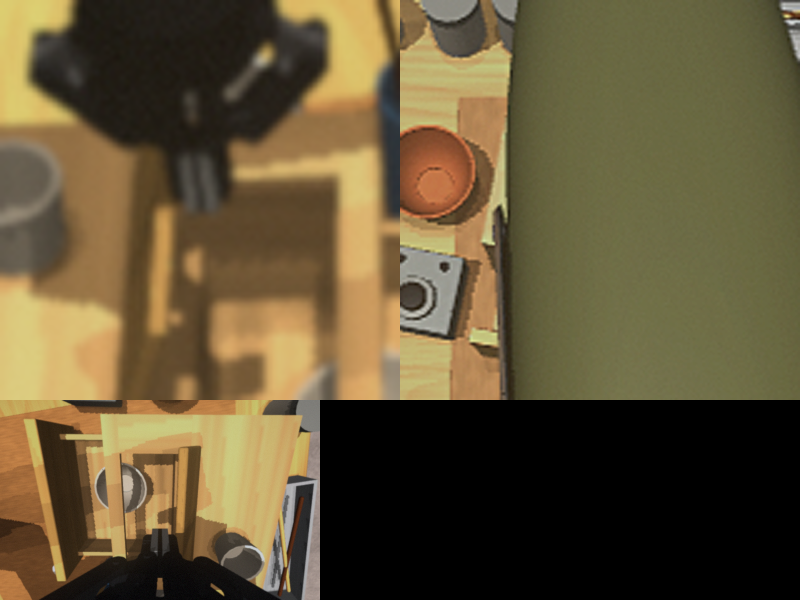

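The cameras agree that the shut fingertips end about 22 mm short of the reported TCP. The scene view draws the tip at (245,172), where (248,181) was expected, and the wrist view shows it at about (320,258). The fingers passed over the flap, which is unmoved, so I'll repeat the push 23 mm lower.

Request:
apply_moves(plan=[[[0, 0, -0.14], [0, 0, 0], -1], [[0, 0, -0.14], [0, 0, 0], -1], [[0, 0, 0], [0, 0, 0], -1], [[0, 0.136, 0], [0, 0, 0], -1], [[0, 0.136, 0], [0, 0, 0], -1], [[0, 0.136, 0], [0, 0, 0], -1], [[0, 0, 0], [0, 0, 0], -1], [[0, 0, 0.137], [0, 0, 0], -1], [[0, 0, 0.137], [0, 0, 0], -1], [[0, 0, 0], [0, 0, 0], -1]])

```text
t: 6.63
tool_pos: [727.0, 48.8, 190.7]
ee_rot: [0.761, 0.649, -0.003, -0.002]
wrist_force: [-0.8, -0.5, -0.5]
grip_width: -0.1
grasp_force: 0.0
```

Request:
apply_moves(plan=[[[0, -0.045, 0.009], [0, 0, 0], -1], [[0, -0.045, 0.009], [0, 0, 0], -1], [[0, -0.045, 0.009], [0, 0, 0], -1], [[0, -0.037, 0.017], [0, 0, 0], -1], [[0, -0.037, 0.017], [0, 0, 0], -1], [[0, -0.037, 0.017], [0, 0, 0], -1], [[0, -0.037, 0.017], [0, 0, 0], -1], [[0, -0.028, 0.027], [0, 0, 0], -1], [[0, -0.028, 0.027], [0, 0, 0], -1], [[0, 0, 0], [0, 0, 0], -1]])

```text
t: 7.47
tool_pos: [677.8, 57.1, 172.1]
ee_rot: [0.761, 0.649, -0.001, -0.001]
wrist_force: [0.1, 0.5, 0.7]
grip_width: -0.1
grasp_force: 0.0
```

```bash
python3 w.py
python3 - <<'E'
from h import *
w=camera("wrist");s=camera("scene")
a=cv2.resize(s["frame"][90:250,185:345],(400,400),interpolation=cv2.INTER_CUBIC)
c=cv2.resize(w["frame"][:,100:500],(400,400))
cv2.imwrite("pics/cmp2.png",np.hstack([a,c]))
E
```

```text
t 7.4667 local [-36.57  18.55 172.12] world [677.8   57.07 172.12] toolx yaw 80.96664171775015 z [-0.  0. -1.] F [0.05 0.47 0.73] w -0.08984012498893391 [0.08 0.48 0.15 1.24 0.   1.81]
```

View pics/cmp2.png

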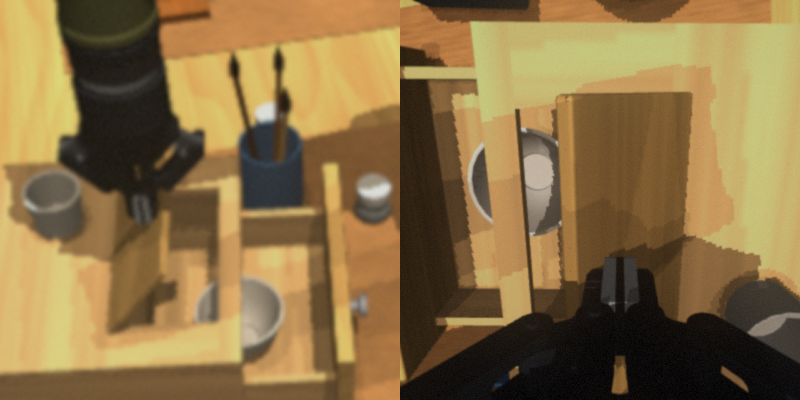

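The flap is now leaning down under the tip: its free edge is at scene-crop (163,240), and the tip rests on its outer face. I'll continue along the arc.

Request:
apply_moves(plan=[[[0, -0.028, 0.017], [0, 0, 0], -1], [[0, -0.028, 0.017], [0, 0, 0], -1], [[0, -0.018, 0.027], [0, 0, 0], -1], [[0, -0.018, 0.027], [0, 0, 0], -1], [[0, -0.018, 0.027], [0, 0, 0], -1], [[0, -0.018, 0.027], [0, 0, 0], -1], [[0, -0.018, 0.027], [0, 0, 0], -1], [[0, -0.008, 0.029], [0, 0, 0], -1], [[0, -0.008, 0.029], [0, 0, 0], -1], [[0, -0.008, 0.029], [0, 0, 0], -1], [[0, -0.008, 0.029], [0, 0, 0], -1], [[0, 0, 0], [0, 0, 0], -1]])

```text
t: 8.57
tool_pos: [652.0, 61.1, 129.0]
ee_rot: [0.761, 0.649, -0.001, -0.001]
wrist_force: [-0.1, -0.5, -1.0]
grip_width: 0.3
grasp_force: 0.0
```

Request:
apply_moves(plan=[[[0, 0, 0.02], [0, 0, 0], -1], [[0, 0, 0.013], [0, 0, 0], -1], [[0, 0, 0], [0, 0, 0], -1]])

```text
t: 8.82
tool_pos: [652.7, 61.1, 124.9]
ee_rot: [0.761, 0.649, -0.0, -0.0]
wrist_force: [-0.4, 1.0, 0.2]
grip_width: -0.0
grasp_force: 0.0
```

```bash
python3 w.py
```

```text
t 8.8167 local [-62.01  18.58 124.94] world [652.68  61.09 124.94] toolx yaw 80.95479886967502 z [-0.  0. -1.] F [-0.45  1.02  0.16] w -0.045008168110439034 [ 0.09  0.45 -0.01  1.12  0.    1.82]
```

Now I'll press in small steps until a force shows.

Request:
apply_moves(plan=[[[0, 0, 0.013], [0, 0, 0], -1], [[0, 0, 0], [0, 0, 0], -1]])

```text
t: 8.98
tool_pos: [652.9, 61.1, 123.2]
ee_rot: [0.761, 0.649, -0.0, -0.0]
wrist_force: [0.5, 0.2, -0.2]
grip_width: 0.0
grasp_force: 0.3
```

Request:
apply_moves(plan=[[[0, 0, 0.013], [0, 0, 0], -1], [[0, 0, 0], [0, 0, 0], -1]])

```text
t: 9.15
tool_pos: [652.9, 61.1, 121.3]
ee_rot: [0.761, 0.649, 0.0, -0.0]
wrist_force: [0.7, -0.1, 1.0]
grip_width: -0.1
grasp_force: 0.4
```

Request:
apply_moves(plan=[[[0, 0, 0.013], [0, 0, 0], -1], [[0, 0, 0], [0, 0, 0], -1]])

```text
t: 9.32
tool_pos: [652.8, 61.1, 119.2]
ee_rot: [0.761, 0.649, -0.0, -0.0]
wrist_force: [-0.6, 0.2, 0.4]
grip_width: -0.2
grasp_force: 0.4
```

Run:
```python
from h import *
w=camera("wrist");s=camera("scene")
a=cv2.resize(s["frame"][110:230,205:325],(400,400),interpolation=cv2.INTER_CUBIC)
c=cv2.resize(w["frame"][:,100:500],(400,400))
cv2.imwrite("pics/cmp3.png",np.hstack([a,c]))
```

```text
(no output)
```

View pics/cmp3.png

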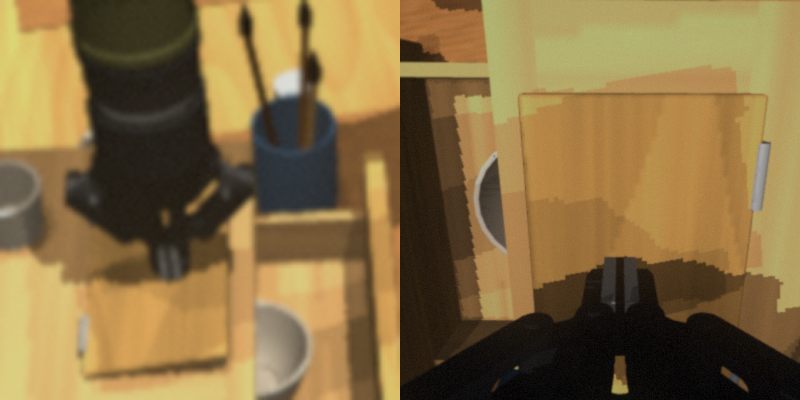

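The flap is nearly flat, with its near edge at scene-crop (85–228,370) and the hinge at (83,335). I'll keep pressing to a firm stop.

Request:
apply_moves(plan=[[[0, 0, 0.013], [0, 0, 0], -1], [[0, 0, 0.013], [0, 0, 0], -1], [[0, 0, 0], [0, 0, 0], -1]])

```text
t: 9.67
tool_pos: [652.6, 61.1, 115.2]
ee_rot: [0.761, 0.649, -0.0, -0.0]
wrist_force: [0.5, 0.6, -0.1]
grip_width: -0.2
grasp_force: 0.1
```

Request:
apply_moves(plan=[[[0, 0, 0.013], [0, 0, 0], -1], [[0, 0, 0.013], [0, 0, 0], -1], [[0, 0, 0], [0, 0, 0], -1]])

```text
t: 9.92
tool_pos: [652.7, 61.1, 111.2]
ee_rot: [0.761, 0.649, -0.0, -0.0]
wrist_force: [0.2, -0.4, 0.5]
grip_width: 0.2
grasp_force: 0.0
```

Run:
```python
from m import *
for d in(0,22,30,40): print(d,proj(C,[652.8,61.1,119.2+d]))
for a in(0,.1,.2): print(a,[((proj(C,W(1.4-100*np.cos(a)+8*np.sin(a),y,140+100*np.sin(a)+8*np.cos(a)))-[205,110])/0.3) for y in(97,-93)])
print(sense()["tau"],sense()["wrist_force"])
w=camera("wrist");s=camera("scene")
a=cv2.resize(s["frame"][110:230,205:325],(400,400),interpolation=cv2.INTER_CUBIC)
c=cv2.resize(w["frame"][:,100:500],(400,400))
cv2.imwrite("pics/cmp4.png",np.hstack([a,c]))
```

```text
0 [257.56858079 201.68103485]
22 [256.67035044 195.79479767]
30 [256.33688801 193.60918648]
40 [255.91479231 190.84234959]
0 [array([223.95268245, 365.87986095]), array([222.91399094, 164.2051808 ])]
0.1 [array([220.93150179, 357.03312805]), array([220.20551647, 154.94709085])]
0.2 [array([216.39617907, 348.2949376 ]), array([216.14712629, 145.79671644])]
[-1.47180702e-01 -6.14397097e+01  3.28283143e+01  4.88631113e-02
 -4.00008378e-02 -8.82804961e-04] [ 0.18827948 -0.38974667  0.50070919]
```

View pics/cmp4.png

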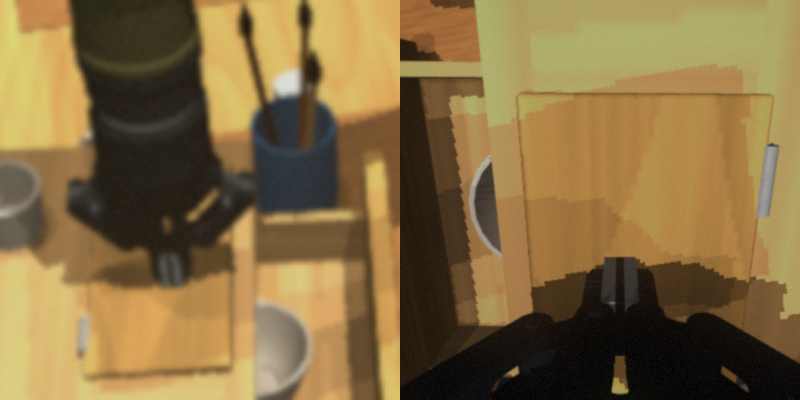

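Request:
apply_moves(plan=[[[0, 0, 0.013], [0, 0, 0], -1], [[0, 0, 0.013], [0, 0, 0], -1], [[0, 0, 0], [0, 0, 0], -1]])

```text
t: 10.27
tool_pos: [653.0, 61.1, 108.7]
ee_rot: [0.761, 0.649, 0.0, 0.0]
wrist_force: [-2.3, -0.1, 8.0]
grip_width: 0.1
grasp_force: 3.4
```

Request:
apply_moves(plan=[[[0, 0, 0.013], [0, 0, 0], -1], [[0, 0, 0.013], [0, 0, 0], -1], [[0, 0, 0], [0, 0, 0], -1]])

```text
t: 10.52
tool_pos: [653.2, 61.1, 108.5]
ee_rot: [0.761, 0.649, 0.001, 0.001]
wrist_force: [-10.9, -0.7, 26.5]
grip_width: -0.5
grasp_force: 13.6
```

Request:
apply_moves(plan=[[[0, 0, -0.2], [0, 0, 0], -1], [[0, 0, -0.2], [0, 0, 0], -1], [[0, 0, 0], [0, 0, 0], -1], [[-0.0206, -0.2144, 0], [0, 0, 0], -1], [[-0.0206, -0.2144, 0], [0, 0, 0], -1], [[-0.0206, -0.2144, 0], [0, 0, 0], -1], [[-0.0206, -0.2144, 0], [0, 0, 0], -1], [[-0.0206, -0.2144, 0], [0, 0, 0], -1], [[-0.0206, -0.2144, 0], [0, 0, 0], -1], [[0, 0, 0], [0, 0, 0], -1], [[0, 0, 0], [0, 0, 0], -1]])

```text
t: 11.43
tool_pos: [458.2, 73.2, 164.1]
ee_rot: [0.76, 0.649, 0.0, 0.0]
wrist_force: [0.4, 0.0, -0.5]
grip_width: 0.0
grasp_force: 0.0
```

```bash
python3 w.py
```

```text
t 11.4333 local [-255.95   -0.06  164.13] world [458.22  73.16 164.13] toolx yaw 80.99386569459273 z [ 0. -0. -1.] F [ 0.39  0.02 -0.51] w 0.016236797815261918 [ 0.16  0.07 -0.41  1.09 -0.    1.89]
```

Request:
apply_moves(plan=[[[0, 0, 0.198], [0, 0, 0], -1], [[0, 0, 0.198], [0, 0, 0], -1], [[0, 0, 0.198], [0, 0, 0], -1], [[0, 0, 0], [0, 0, 0], -1], [[0, 0.033, 0], [0, 0, 0], -1], [[0, 0.033, 0], [0, 0, 0], -1], [[0, 0.033, 0], [0, 0, 0], -1], [[0, 0.033, 0], [0, 0, 0], -1], [[0, 0.033, 0], [0, 0, 0], -1], [[0, 0.033, 0], [0, 0, 0], -1], [[0, 0.033, 0], [0, 0, 0], -1], [[0, 0.033, 0], [0, 0, 0], -1], [[0, 0.033, 0], [0, 0, 0], -1]])

```text
t: 12.52
tool_pos: [503.7, 66.0, 74.9]
ee_rot: [0.761, 0.649, -0.0, -0.0]
wrist_force: [-2.1, 0.1, 1.0]
grip_width: -0.2
grasp_force: 0.9
```

Request:
apply_moves(plan=[[[0, 0.033, 0], [0, 0, 0], -1], [[0, 0.033, 0], [0, 0, 0], -1], [[0, 0.033, 0], [0, 0, 0], -1], [[0, 0.033, 0], [0, 0, 0], -1], [[0, 0.033, 0], [0, 0, 0], -1], [[0, 0.033, 0], [0, 0, 0], -1], [[0, 0.033, 0], [0, 0, 0], -1], [[0, 0, 0], [0, 0, 0], -1]])

```text
t: 13.18
tool_pos: [539.1, 60.6, 74.9]
ee_rot: [0.761, 0.649, 0.001, 0.0]
wrist_force: [0.1, -0.9, 0.3]
grip_width: -0.1
grasp_force: 0.0
```

```bash
python3 w.py
python3 - <<'E'
from h import *
s=camera("scene")
a=cv2.resize(s["frame"][120:300,170:370],(800,720),interpolation=cv2.INTER_CUBIC)[:600]
cv2.imwrite("pics/dr.png",a)
E
```

```text
t 13.1833 local [-174.11    0.2    74.92] world [539.09  60.56  74.92] toolx yaw 80.93958473161489 z [ 0.  0. -1.] F [ 0.14 -0.91  0.3 ] w -0.05586194424428436 [ 0.11  0.28 -0.37  0.92 -0.    1.84]
```

View pics/dr.png

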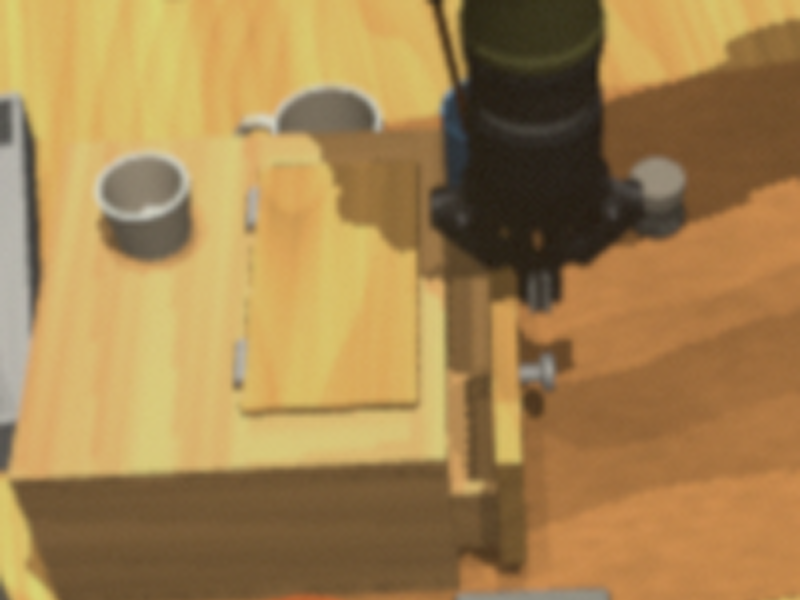

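The flap is flat, and the fingertip at (540,290) is pushing the drawer front at about (510,310), with roughly 20–25 mm to go. I'll continue gently until the force rises.

Request:
apply_moves(plan=[[[0, 0.026, 0], [0, 0, 0], -1], [[0, 0.026, 0], [0, 0, 0], -1], [[0, 0.026, 0], [0, 0, 0], -1], [[0, 0.026, 0], [0, 0, 0], -1], [[0, 0, 0], [0, 0, 0], -1]])

```text
t: 13.65
tool_pos: [554.2, 58.1, 74.9]
ee_rot: [0.761, 0.649, 0.0, 0.0]
wrist_force: [1.0, 0.8, -0.5]
grip_width: -0.3
grasp_force: 0.0
```

Request:
apply_moves(plan=[[[0, 0.015, 0], [0, 0, 0], -1], [[0, 0.015, 0], [0, 0, 0], -1], [[0, 0, 0], [0, 0, 0], -1]])

```text
t: 13.9
tool_pos: [557.9, 57.5, 74.9]
ee_rot: [0.761, 0.649, 0.0, 0.0]
wrist_force: [-0.9, -0.5, 0.2]
grip_width: 0.2
grasp_force: 0.0
```

Request:
apply_moves(plan=[[[0, 0.013, 0], [0, 0, 0], -1], [[0, 0.013, 0], [0, 0, 0], -1], [[0, 0, 0], [0, 0, 0], -1]])

```text
t: 14.15
tool_pos: [561.7, 56.8, 74.9]
ee_rot: [0.761, 0.649, 0.0, 0.0]
wrist_force: [-0.4, -0.0, -0.3]
grip_width: 0.2
grasp_force: 0.1
```

Request:
apply_moves(plan=[[[0, 0.013, 0], [0, 0, 0], -1], [[0, 0.013, 0], [0, 0, 0], -1], [[0, 0, 0], [0, 0, 0], -1]])

```text
t: 14.4
tool_pos: [565.5, 56.2, 74.8]
ee_rot: [0.761, 0.649, 0.0, 0.0]
wrist_force: [-0.9, 0.3, 0.6]
grip_width: -0.1
grasp_force: 0.1
```

Request:
apply_moves(plan=[[[0, 0.013, 0], [0, 0, 0], -1], [[0, 0.013, 0], [0, 0, 0], -1], [[0, 0, 0], [0, 0, 0], -1]])

```text
t: 14.65
tool_pos: [565.7, 56.2, 74.5]
ee_rot: [0.761, 0.649, -0.002, -0.002]
wrist_force: [-10.7, 1.4, 8.1]
grip_width: -0.2
grasp_force: 5.6
```

The drawer has stopped hard at -147 local, which is the expected shut position plus the finger's half thickness. I'll give it one more light push, then back off and go above the button.

Request:
apply_moves(plan=[[[0, 0.013, 0], [0, 0, 0], -1], [[0, 0, 0], [0, 0, 0], -1], [[0, 0, 0], [0, 0, 0], -1]])

```text
t: 14.9
tool_pos: [565.7, 56.1, 74.3]
ee_rot: [0.76, 0.649, -0.003, -0.003]
wrist_force: [-15.2, 3.0, 11.1]
grip_width: -0.1
grasp_force: 8.1
```

Request:
apply_moves(plan=[[[0, -0.1, 0], [0, 0, 0], -1], [[0, -0.1, 0], [0, 0, 0], -1], [[0, 0, -0.19], [0, 0, 0], -1], [[0, 0, -0.19], [0, 0, 0], -1], [[0, 0, 0], [0, 0, 0], -1], [[0.23, 0, 0], [0, 0, 0], -1], [[0.23, 0, 0], [0, 0, 0], -1], [[0.23, 0, 0], [0, 0, 0], -1], [[0.23, 0, 0], [0, 0, 0], -1], [[0.23, 0, 0], [0, 0, 0], -1], [[0.23, 0, 0], [0, 0, 0], -1], [[0, 0, 0], [0, 0, 0], -1], [[0, 0, 0], [0, 0, 0], -1]])

```text
t: 15.98
tool_pos: [574.2, 266.3, 131.4]
ee_rot: [0.76, 0.65, 0.0, 0.0]
wrist_force: [-0.0, -0.7, -0.2]
grip_width: 0.1
grasp_force: 0.0
```

```bash
python3 w.py
python3 - <<'E'
from m import *
from scipy.optimize import least_squares
# button height by triangulation of the two views
r=least_squares(lambda X:np.r_[proj(T,X)-tp(93,425),proj(C,X)-sp(408,500)],[573,264,60]); print(r.x)
# how far is the drawer's front top edge from the roof front edge: knob/panel profile along local x, y=+60, heights ~128
c=camera("scene")
for x in range(-170,-112,4):
    u,v=proj(c,W(x,85,128)); print(x,c["frame"][int(round(v)),int(round(u))],end=' ')
E
```

```text
t 15.9833 local [-171.77  208.93  131.35] world [574.19 266.32 131.35] toolx yaw 81.1196669330552 z [ 0. -0. -1.] F [-0.03 -0.74 -0.18] w 0.08593141048318195 [ 0.43  0.4  -0.06  1.11 -0.    2.16]
[573.04364867 264.59220072  60.9712707 ]
-170 [33 40 45] -166 [32 37 43] -162 [29 35 41] -158 [28 34 40] -154 [25 33 40] -150 [25 32 40] -146 [22 29 38] -142 [22 32 39] -138 [26 34 40] -134 [21 31 38] -130 [35 61 80] -126 [ 51  89 118] -122 [ 65 117 155] -118 [ 60 105 137] -114 [ 72 120 158]
```

Request:
apply_moves(plan=[[[-0.012, -0.008, 0.168], [0, 0, 0], -1], [[0, 0, 0.168], [0, 0, 0], -1], [[0, 0, 0.168], [0, 0, 0], -1], [[0, 0, 0.168], [0, 0, 0], -1], [[0, 0, 0], [0, 0, 0], -1]])

```text
t: 16.45
tool_pos: [571.8, 260.8, 28.4]
ee_rot: [0.761, 0.648, -0.001, 0.0]
wrist_force: [-0.8, 0.0, 3.6]
grip_width: 0.1
grasp_force: 1.3
```

Request:
apply_moves(plan=[[[0, 0, 0.02], [0, 0, 0], -1], [[0, 0, 0.02], [0, 0, 0], -1], [[0, 0, 0.02], [0, 0, 0], -1], [[0, 0, 0], [0, 0, 0], -1]])

```text
t: 16.78
tool_pos: [572.6, 261.2, 26.3]
ee_rot: [0.761, 0.649, 0.0, 0.001]
wrist_force: [-9.4, -6.6, 27.2]
grip_width: -0.0
grasp_force: 13.2
```

Request:
apply_moves(plan=[[[0, 0, 0.013], [0, 0, 0], -1], [[0, 0, 0.013], [0, 0, 0], -1], [[0, 0, 0], [0, 0, 0], -1]])

```text
t: 17.03
tool_pos: [572.8, 261.3, 25.8]
ee_rot: [0.761, 0.649, 0.001, 0.001]
wrist_force: [-19.4, -11.0, 50.3]
grip_width: -0.2
grasp_force: 25.4
```

Request:
apply_moves(plan=[[[0, 0, -0.08], [0, 0, 0], -1], [[0, 0, -0.08], [0, 0, 0], -1], [[0, 0, 0], [0, 0, 0], -1], [[0, 0, 0], [0, 0, 0], -1]])

```text
t: 17.37
tool_pos: [573.2, 262.8, 42.9]
ee_rot: [0.761, 0.649, 0.001, 0.0]
wrist_force: [0.2, 1.0, -0.4]
grip_width: 0.0
grasp_force: 0.0
```

Request:
apply_moves(plan=[[[0.012, 0, 0], [0, 0, 0], -1], [[0, 0, 0.04], [0, 0, 0], -1], [[0, 0, 0.013], [0, 0, 0], -1], [[0, 0, 0], [0, 0, 0], -1], [[0, 0, 0], [0, 0, 0], -1]])

```text
t: 17.78
tool_pos: [571.9, 264.4, 33.1]
ee_rot: [0.761, 0.649, -0.001, -0.0]
wrist_force: [0.5, -1.2, -0.4]
grip_width: -0.0
grasp_force: 0.0
```

Request:
apply_moves(plan=[[[0, 0, 0.01], [0, 0, 0], -1], [[0, 0, 0], [0, 0, 0], -1], [[0, 0, 0], [0, 0, 0], -1]])

```text
t: 18.03
tool_pos: [572.5, 264.7, 32.6]
ee_rot: [0.761, 0.649, -0.0, -0.0]
wrist_force: [-0.1, -0.1, 1.0]
grip_width: -0.1
grasp_force: 0.5
```

Request:
apply_moves(plan=[[[0, 0, 0.01], [0, 0, 0], -1], [[0, 0, 0], [0, 0, 0], -1], [[0, 0, 0], [0, 0, 0], -1]])

```text
t: 18.28
tool_pos: [572.7, 264.8, 31.3]
ee_rot: [0.761, 0.649, 0.0, 0.0]
wrist_force: [-0.1, -0.3, 0.8]
grip_width: -0.0
grasp_force: 0.7
```

Request:
apply_moves(plan=[[[0, 0, 0.01], [0, 0, 0], -1], [[0, 0, 0], [0, 0, 0], -1], [[0, 0, 0], [0, 0, 0], -1]])

```text
t: 18.53
tool_pos: [572.8, 264.8, 29.8]
ee_rot: [0.761, 0.649, 0.0, 0.0]
wrist_force: [-0.9, 0.1, 1.9]
grip_width: -0.2
grasp_force: 1.0
```

Request:
apply_moves(plan=[[[0, 0, 0.01], [0, 0, 0], -1], [[0, 0, 0], [0, 0, 0], -1], [[0, 0, 0], [0, 0, 0], -1]])

```text
t: 18.78
tool_pos: [572.8, 264.8, 28.3]
ee_rot: [0.761, 0.649, 0.0, 0.0]
wrist_force: [-1.2, 1.0, 1.3]
grip_width: 0.0
grasp_force: 1.3
```

Request:
apply_moves(plan=[[[0, 0, 0.01], [0, 0, 0], -1], [[0, 0, 0], [0, 0, 0], -1], [[0, 0, 0], [0, 0, 0], -1]])

```text
t: 19.03
tool_pos: [572.8, 264.8, 26.8]
ee_rot: [0.761, 0.649, 0.0, 0.0]
wrist_force: [-1.3, 0.4, 3.0]
grip_width: -0.2
grasp_force: 1.6
```

The grip force rises evenly as it goes down, so this is the button's spring. I'll press it to the bottom, hold, then let go and rise clear.

Request:
apply_moves(plan=[[[0, 0, 0.01], [0, 0, 0], -1], [[0, 0, 0.01], [0, 0, 0], -1], [[0, 0, 0], [0, 0, 0], -1], [[0, 0, 0], [0, 0, 0], -1], [[0, 0, 0], [0, 0, 0], -1]])

```text
t: 19.45
tool_pos: [572.9, 264.9, 26.4]
ee_rot: [0.761, 0.649, 0.001, 0.0]
wrist_force: [-6.4, -3.2, 21.6]
grip_width: -0.2
grasp_force: 10.9
```

Request:
apply_moves(plan=[[[0, 0, -0.1], [0, 0, 0], -1], [[0, 0, -0.2], [0, 0, 0], -1], [[0, 0, -0.25], [0, 0, 0], -1], [[0, 0, -0.25], [0, 0, 0], -1], [[0, 0, -0.25], [0, 0, 0], -1], [[0, 0, 0], [0, 0, 0], -1], [[0, 0, 0], [0, 0, 0], -1], [[0, 0, 0], [0, 0, 0], -1]])

```text
t: 20.12
tool_pos: [572.3, 264.5, 180.5]
ee_rot: [0.761, 0.649, -0.0, -0.0]
wrist_force: [-0.3, -0.5, -0.3]
grip_width: 0.0
grasp_force: 0.0
```

```bash
python3 w.py
python3 - <<'E'
from m import *
c=camera("top"); 
# panel top edge check at y=-60: shut drawer's front top edge should lie near x=-136
for y in(-100,-60):
  print([int(c["frame"][tuple(np.round(proj(c,W(x,y,128))[::-1]).astype(int))].mean()) for x in range(-170,-112,3)])
E
```

```text
t 20.1167 local [-173.36  206.83  180.46] world [572.29 264.5  180.46] toolx yaw 80.95481221479241 z [-0. -0. -1.] F [-0.3  -0.51 -0.29] w 0.0029900033453583324 [ 0.43  0.38  0.01  1.21 -0.    2.16]
[104, 101, 100, 99, 98, 88, 49, 50, 51, 50, 51, 42, 91, 129, 128, 129, 138, 40, 95, 131]
[66, 58, 60, 59, 45, 43, 44, 45, 45, 48, 51, 38, 133, 132, 130, 128, 135, 33, 121, 137]
```

The top view shows the panel's top edge at about -136 mm, so the drawer is shut. The button is released and the arm is clear.

```bash
python3 -c "from station import sign_off; print(sign_off())"
```

```text
the job is handed in; nothing more can be done
None
```

The drawer is shut with the bowl in it, the flap is flat, and the button was pressed to the bottom and let go. I handed the job in with the arm clear; the sign-off gave no verdict.

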